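# Set the batten tension under the sprung flap

## Robot

A 7-joint arm with a two-finger parallel gripper is mounted at the origin on the work surface. World frame = base frame: x ahead of the robot, y to its left, z up, the work surface at z = 0. Lengths are in mm, angles in rad, forces in N, time in s.
With the tool pointing down it reaches from about 400 to 900 mm from the base axis. Payload 5.6 kg.
Tool frame: the origin (TCP) lies midway between the tips of the shut fingers; the grasp point (between the pads) lies 19 mm behind it; x points along the fingers, y is the direction in which the jaws open and shut, and the axes are right-handed (so a half turn about x gives the same grasp; the last joint's range is limited). The gripper opens to 92 mm and grips with 3 to 60 N. Pads are 20 mm wide; open, the fingers measure 128 mm over their backs; the gripper's body (75 mm by 189 mm) begins 69 mm behind the grasp point.
Start: joints at [-1.332, 0.468, -0.012, 1.603, 0.006, 1.071, -0.056], TCP at [180.797, 624.357, 214.592] pointing down, gripper open.
Joint ranges: [-2.53, 2.53], [-0.31, 2.02], [-1.57, 1.55], [0.28, 2.44], [-1.29, 4.43], [0.15, 1.84], [-2.92, 2.92]. Speed limits (rad/s): [2.57, 2.57, 3.14, 3.14, 3.14, 3.14, 3.14].

## Interface

Orientations are given as a rotation vector (axis times angle).
In Python, from cell import robot, grip, kin, viewer gives the robot as it stands. Calls block until the motion is done:
- robot.movep(position, orientation): joint-space move of the TCP to a pose.
- robot.servo_line(position, feed=150, rotation=None): straight line of the TCP; rotation=None keeps the orientation; feed is the mean speed in mm/s.
- robot.goto_joints(angles): joint-space move.
- grip(opening, newtons=None): opening from 0.0 (shut) to 1.0 (fully open); newtons is the grip in N (None keeps the last); returns when the fingers have stopped.
- robot.hold(seconds).
- kin.ik(position, orientation): joint angles nearest the present ones, or None.
- robot.observe(): the state.
- viewer.read_camera(name): name is "scene" or "top"; returns the picture (384x512x3 uint8, red, green, blue); there is no depth.
- viewer.camera_info(name): a dict with "camera_matrix" (3x3 intrinsics, pixels), "R" (3x3) and "t" (3): a world point X has camera coordinates R X + t. Camera axes: x right, y down, z forward; pixel columns grow to the right and rows downward; lengths in mm; the calibration is good to about 2 mm. A picture is of the moment at which its call begins. camera_info takes no time and is no camera call.
A pose or a line that the arm cannot do raises robot.IKError and nothing moves.
- robot.job_done(): hands the job in, once; it reports no verdict.
Trained networks look in the newest picture that a camera, given by its name, has taken for a name from the list of things; names that differ only in an ending like _2 or _b are one class to them, and where a whole thing is asked for, a point or a joint stands for the part that bears it (a point fixed in the world has none). Each returns a list of dicts, best first, with "confidence" (0 to 1); they miss things now and then, are a little off and sometimes report something else, mostly with a low value. They report only what shows in the picture. A call takes as long as a camera call.
- viewer.silhouettes(name, camera): "mask" (384x512 bool, what is visible of it).
- viewer.pinpoint(name, camera): "at" ([x, y, z] in mm, in the coordinates of the camera as it stood for that picture, good to about 4 mm: a listed point, or the origin of a listed thing).
The state is a dict: "t": time; "joints": joint angles; "joint_velocities": joint speeds; "joint_torque": joint torques, N m; "tcp_pos": TCP position; "tcp_rot": TCP orientation; "contact_force": force on the tool from outside, world axes, zero at the start; "wrist_torque": the same for the moment, N m; "grip_width": opening from 0.0 (shut) to 1.0 (fully open).
Only numpy, scipy, OpenCV 4.12 (cv2) and the standard library are available. Lean on these libraries where they do the work, as an engineer would, in place of code of your own. Each camera call takes 0.05 s, during which the arm holds its last target.

## Task

Press the thumb latch so that the sprung plywood flap pops open, and turn the six-sided knob under it until the batten's pointer stands midway between the two horns of the brass marker. Then push the flap down until it snaps shut and let go. Set the batten with the knob only, leave the marker where it is, and do not disturb the other things on the table.

Things in the scene. Friction and masses are not known exactly. Their poses are not given: they have to be found in the camera images.
- case: Fixed teak case with a sloping plywood flap. Origin on the table under the middle of the sloped box; x from latch (robot side) to hinge, y left to the deck, z up; positions below are in it, mm. Box x -95 to 69, y -95 to 95, walls 10; its open top rises 30 deg to +x, z 75 to 167. The knob panel lies 48 under that plane, parallel to it. Level deck at the left: x -133 to 85, y 95 to 215, z 50.
- flap (a joint): Plywood flap 189 long from hinge to free edge, 200 wide, 9 thick. 0 = shut, latched, sloping 30 deg down to the robot; grows as it opens (rad). Unlatched, it springs open by itself in about 1 s to its stop at 2.0, nearly upright, leaning 5 deg to the robot. Pushing it down takes 1 to 2 N near the free edge, and about 5 to 8 N over the last 10 mm until it snaps; then it reads under 0.02.
- flap_hinge (a point): Middle of the flap's hinge axis (along y), at (65, 0, 167.5) of the case, in the plane of the flap's underside. Does not move.
- flap_edge (a point): Middle of the flap's free edge on its outer (upper) face: 189 from the hinge axis along the flap, 9 from its underside. Moves with the flap.
- latch_pad (a point): Pressing point on the steel thumb plate that sticks out level in front: plate x -165 to -105, y -31 to 31, top at z 53; the point is at (-147, 0, 53), 47 ahead of the pivot. Pressed straight down 10 to 12 mm (1 to 2 N; stop at 15 mm) it frees the flap; it springs back. The hook above it reaches z 88 at x -125 to -105, y -18 to 18.
- knob_grip (a point): On the knob's axis at mid-height of its grip, (-10.4, 0, 98.4) of the case, 26 above the panel, 22 below the plane of the open top. The knob is a dark wooden hexagon, 56 across flats, 65 across corners, grip 28 high. Its axis is square to the panel: 30 deg from vertical, leaning to the robot. The point's frame turns with the knob: z outwards along the axis, x square to one pair of flats.
- knob (a joint): Turn of the knob, rad; positive is clockwise looking down on it and tightens the batten; range 0 to 3.3. At 0 one pair of flats faces straight up and down the slope; flats repeat every 60 deg. It takes about 0.13 N m and stays where it is left.
- pointer_tip (a point): Tip of the thin steel needle at the free end of the batten, a maple strip on edge over the deck, 180 long, 22 high, clamped near the hinge side (x 50, y 130), free end to the robot. With the knob at 0 the tip is at (-110, 130, 67); per rad of the knob it moves about 20 mm to +y (away from the sloped box), and a few mm to +x.
- marker_mid (a point): Midpoint between the two upright horns of the brass marker on the front edge of the deck: x -121, y 154 to 180, z 67; its axes are parallel to the case's. Horns 7 thick, 42 high, 21 between centres along y. The pointer must end at this y, in the gap. Do not push it.
- batten0: The moving part of the batten (all of it from the clamp to the needle); origin at its foot beside the clamp, at (34, 130, 56) of the case. Not to be pushed by the robot.
- mug: Blue mug with pencils, 84 across, 95 high, pencils up to 190; origin under its centre. Leave alone.
- anchor: Brass anchor lying flat, about 160 x 155, 20 high; origin under its middle. Leave alone.
- mallet: Black rubber mallet lying down, 230 long, head 60 thick; origin under its middle, handle to -x. Leave alone.
- duck: Dark batten weight with a brass beak, 150 x 45, 52 high; origin under its middle. Leave alone.
- frame_jig: Maple frame jig, 160 x 120, 74 high; origin under its middle. Leave alone.
- plane: Wooden smoothing plane, 170 x 50, 80 high; origin under its middle. Leave alone.
- try_square: Try square lying flat, 180 x 120, 20 high; origin under its middle. Leave alone.

How it is judged (in metres and radians):
On the way, in this order (a step that is already met when the one before it is completed fails the run):
1. the flap has popped open (value of joint flap above 1.6 rad), for 0.1 s.
2. the pointer stands between the marker's horns (y of pointer_tip in the frame of marker_mid between -0.005 and 0.005 m), for 0.3 s.
3. the flap is snapped shut (value of joint flap below 0.03 rad), for 0.2 s.
At the end, for the whole second after the job is handed in: The flap is latched shut (joint below 0.03 rad) and stays so, and the pointer tip stands within 5 mm of the middle of the marker along the case's y (all of step 2 and value of joint flap below 0.03 rad); the robot touches nothing.
It fails at once if the marker was moved by more than 4 mm (distance of marker_mid from where it was at the start of the episode above 0.004 m).
It fails at once if the robot pushed the batten's free end (contact force between any of the fingers, the arm and batten0 above 3 N).
It fails at once if a bystander was moved by more than 20 mm (distance of any of mug, anchor, mallet, duck, frame_jig, plane, try_square from where it was at the start of the episode above 0.02 m).
It also fails if it takes over 72 s, if anything falls off the work surface, if the arm or the gripper's body presses on something with over 40 N, if the wrist force passes 120 N, or if a joint passes its speed limit or range.

## Working session

There is one attempt and no reset: what is moved stays moved. The work goes in short steps, each a Python script; the robot and the scene stay as the last script left them, time stands still between calls to the robot, and variables do not carry over. Pictures are saved under pics/ and viewed, and the job is handed in when it is done.

```bash
ls; mkdir -p pics; python3 - <<'E'
from cell import robot, grip, kin, viewer
import cv2, numpy as np
for n in ("scene","top"):
    im=viewer.read_camera(n); cv2.imwrite(f"pics/{n}0.png",im[:,:,::-1])
    ci=viewer.camera_info(n); print(n,np.round(ci["camera_matrix"],1).tolist(),np.round(ci["R"],3).tolist(),np.round(ci["t"],1).tolist())
    R=np.array(ci["R"]);t=np.array(ci["t"])
    for nm in ("case","flap_hinge","flap_edge","latch_pad","knob_grip","pointer_tip","marker_mid","mug","anchor","mallet","duck","frame_jig","plane","try_square"):
        for d in viewer.pinpoint(nm,n)[:1]:
            print(nm,round(d["confidence"],2),np.round(R.T@(np.array(d["at"])-t),1))
s=robot.observe();print(s)
E
```

```text
pics
scene [[417.0, 0.0, 252.6], [0.0, 417.0, 193.4], [0.0, 0.0, 1.0]] [[0.467, 0.884, 0.007], [0.73, -0.381, -0.568], [-0.499, 0.27, -0.823]] [-264.4, -339.2, 1797.3]
case 0.93 [588.4 -68.4   3.3]
flap_hinge 0.7 [646.7 -83.5 166.6]
flap_edge 0.61 [487.7 -38.   80.8]
latch_pad 0.66 [451.5 -29.7  50.9]
marker_mid 0.42 [510.  123.3  65.2]
mug 0.84 [ 528.6 -326.3    1.3]
anchor 0.81 [632.7 262.9  -7. ]
mallet 0.78 [411.4  84.1  -3. ]
duck 0.95 [773.9 -53.    2.1]
frame_jig 0.82 [ 4.577e+02 -5.237e+02  1.000e-01]
plane 0.61 [ 274.  -383.7    0.5]
try_square 0.71 [436.8 574.3   3.2]
top [[358.9, 0.0, 263.7], [0.0, 358.9, 191.8], [0.0, 0.0, 1.0]] [[-0.017, -1.0, 0.004], [-0.99, 0.016, -0.139], [0.139, -0.006, -0.99]] [30.3, 543.4, 1288.9]
case 0.91 [586.  -67.5  -0.8]
flap_hinge 0.95 [651.6 -78.4 172.3]
flap_edge 0.72 [488.5 -35.   79.9]
latch_pad 0.61 [449.1 -22.6  49.1]
pointer_tip 0.64 [775.  -47.6   1.1]
marker_mid 0.47 [519.5 126.1  68.6]
mug 0.84 [ 524.1 -321.3   -6.3]
anchor 0.6 [634.3 264.1   1.1]
mallet 0.65 [415.6  82.3  -3.7]
duck 0.59 [772.7 -48.2   3.9]
frame_jig 0.81 [ 457.  -527.9   -2.7]
plane 0.85 [ 271.2 -382.4   -1.6]
try_square 0.72 [440.7 575.7   1.4]
{'t': 1.5, 'joints': array([-1.33198505,  0.46750961, -0.01159778,  1.60269924,  0.00599971,
        1.07144345, -0.0563228 ]), 'joint_velocities': array([ 0.00160093, -0.00088147, -0.00098002,  0.00186358,  0.00138112,
       -0.00079252, -0.00154839]), 'joint_torque': array([ 8.37680773e-05, -5.20401764e+01, -1.24000863e-02, -2.44051319e+01,
       -5.67145972e-02,  1.13394062e-02,  2.19071268e-07]), 'tcp_pos': array([180.80402547, 624.3394752 , 214.58643585]), 'tcp_rot': array([ 0.22125363,  1.55940796, -0.22129846]), 'contact_force': array([0.38790959, 0.16420539, 0.08248089]), 'wrist_torque': array([ 0.04691637, -0.0393196 , -0.01266178]), 'grip_width': 1.0049263127141654}
```

View images.

View pics/scene0.png

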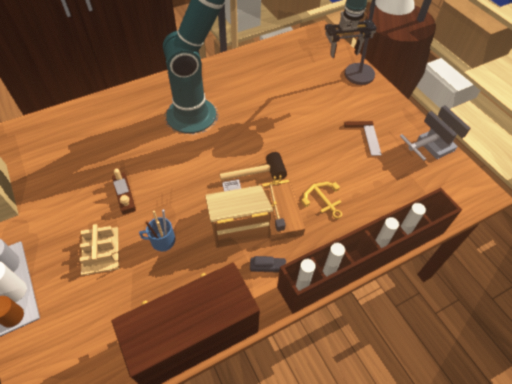

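View pics/top0.png

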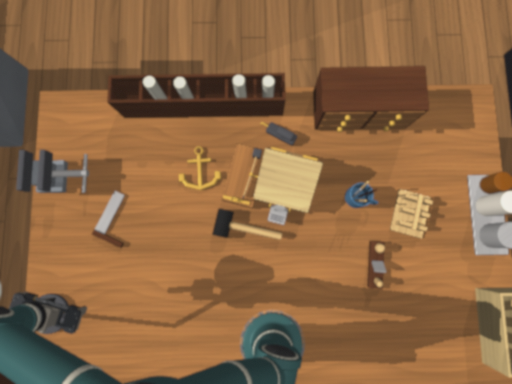

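```bash
cat > h.py <<'E'
import numpy as np, cv2
from cell import robot, grip, kin, viewer
from scipy.spatial.transform import Rotation as Ro
def cam(n):
    ci=viewer.camera_info(n); return np.array(ci["camera_matrix"]),np.array(ci["R"]),np.array(ci["t"])
def proj(n,X):
    K,R,t=cam(n); p=(np.atleast_2d(X)@R.T+t)@K.T; return p[:,:2]/p[:,2:]
def case2w(p,pose):
    x,y,a=pose; c,s=np.cos(a),np.sin(a); p=np.atleast_2d(p)
    return np.c_[x+c*p[:,0]-s*p[:,1], y+s*p[:,0]+c*p[:,1], p[:,2]]
E
cat > fit.py <<'E'
from h import *
from scipy.optimize import least_squares
C=[([0,0,0],[587.2,-68,0]),([65,0,167.5],[649,-81,169]),([-103.2,0,80.8],[488,-36.5,80]),([-147,0,53],[450.3,-26,50]),([-121,167,67],[515,124.7,67])]
P=np.array([c[0] for c in C],float);W=np.array([c[1] for c in C],float)
f=lambda q:(case2w(P,q)-W)[:4,:2].ravel()
r=least_squares(f,[587,-68,-.26],x_scale=[10,10,.1]);print(r.x,np.round(case2w(P,r.x)-W,1))
pose=r.x
c30,s30=np.cos(np.pi/6),np.sin(np.pi/6)
fe=lambda d,y,h:[65-d*c30-h*s30,y,167.5-d*s30+h*c30]
polys=[[fe(0,-100,9),fe(189,-100,9),fe(189,100,9),fe(0,100,9)],[[-165,-31,53],[-105,-31,53],[-105,31,53],[-165,31,53]],[[-133,95,50],[85,95,50],[85,215,50],[-133,215,50]]]
for n,s,(x0,y0,w,h) in (("scene",6,(195,145,120,100)),("top",6,(205,135,130,110))):
    im=cv2.imread(f"pics/{n}0.png")[y0:y0+h,x0:x0+w]; im=cv2.resize(im,None,fx=s,fy=s,interpolation=cv2.INTER_CUBIC)
    cv2.imwrite(f"pics/{n}0c.png",im)
    for p in polys:
        q=((proj(n,case2w(np.array(p,float),pose))-[x0,y0]+.5)*s).astype(int); cv2.polylines(im,[q],True,(0,0,255),1)
    cv2.imwrite(f"pics/{n}0o.png",im)
E
python3 fit.py
```

```text
[ 5.88165009e+02 -6.55192722e+01 -2.76608278e-01] [[ 1.   2.5  0. ]
 [ 1.7 -2.3 -1.5]
 [ 0.9 -0.8  0.8]
 [-3.5  0.6  3. ]
 [ 2.4  3.5  0. ]]
```

View pics/scene0o.png

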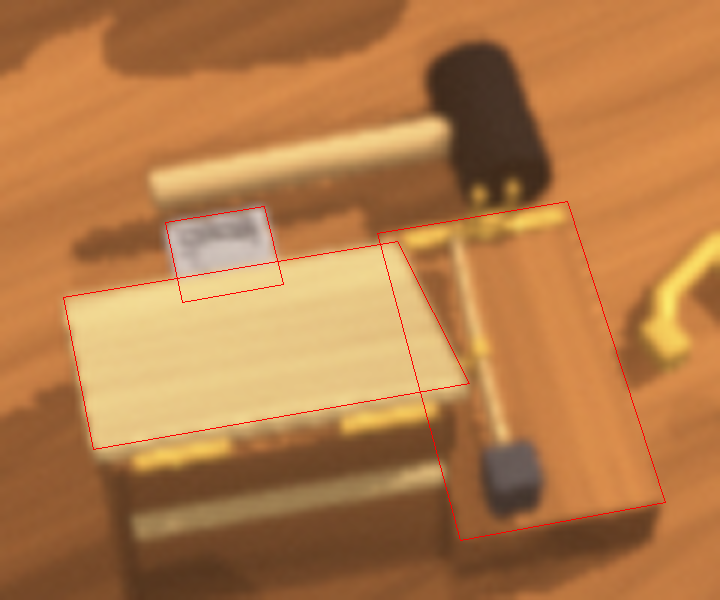

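View pics/top0o.png

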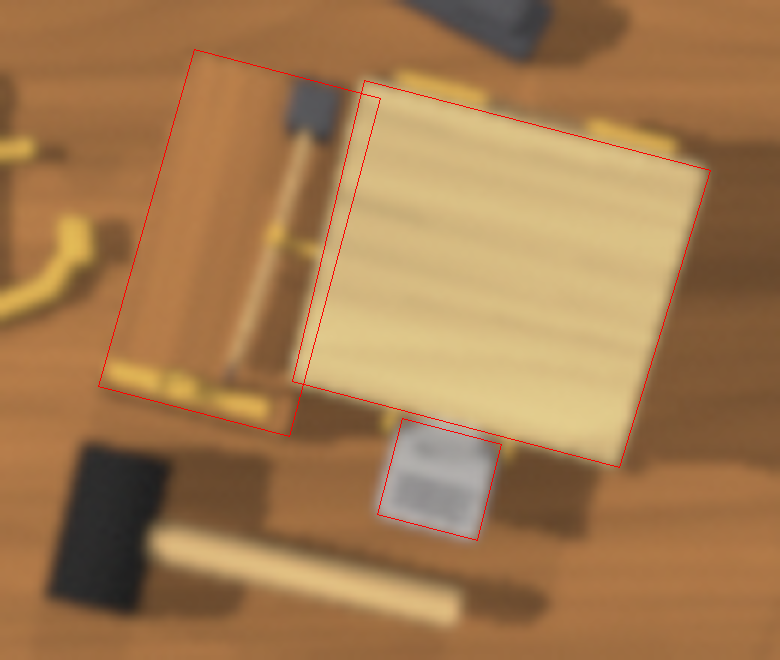

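```bash
cat >> h.py <<'E'
POSE=(588.2,-65.5,-0.2766)
Rc=Ro.from_euler('z',POSE[2])
def W(p): return case2w(np.array(p,float),POSE)[0]
def ori(tilt,ang=90,flip=1):
    """approach tilted from vertical by tilt deg (pointing down and to +x case); jaw dir = rotation in plane square to the approach, 0=upslope, 90=case y"""
    t=np.radians(tilt); a=np.array([np.sin(t),0,-np.cos(t)])
    u=np.array([np.cos(t),0,np.sin(t)]); v=np.array([0,1.,0]); g=np.radians(ang)
    j=flip*(np.cos(g)*u+np.sin(g)*v)
    return (Rc*Ro.from_matrix(np.c_[a,j,np.cross(a,j)])).as_rotvec()
E
python3 - <<'E'
from h import *
print([d for d in dir(kin) if d[0]!='_'],[d for d in dir(robot) if d[0]!='_'])
def t(n,p,o):
    q=kin.ik(W(p),o); print(n,np.round(W(p)),None if q is None else np.round(q,2))
for f in (1,-1):
    for tl in (0,15,20,30): t(f"latch {tl} {f}",[-145,0,75],ori(tl,90,f))
    for ang in (0,60,-60,90,45,-45,30,-30,-90): t(f"knob {ang} {f}",[-10.4+19*.5,0,98.4-19*.866],ori(30,ang,f))
    t(f"knobup {f}",[-10.4-50,0,98.4+86],ori(30,60,f))
    t(f"over {f}",[95,0,420],ori(0,90,f))
    t(f"behind {f}",[95,0,300],ori(0,90,f))
    t(f"mid {f}",[-70,0,260],ori(0,90,f)); t(f"end {f}",[-73,0,96],ori(0,90,f))
print(robot.observe()['t'])
E
```

```text
['ik'] ['IKError', 'goto_joints', 'hold', 'job_done', 'movep', 'observe', 'servo_line']
latch 0 1 [449. -26.  75.] [-0.38  0.37  0.43  2.21 -0.27  0.61  1.54]
latch 15 1 [449. -26.  75.] [-0.28  0.27  0.22  2.38  0.12  0.25  1.1 ]
latch 20 1 [449. -26.  75.] [-0.1   0.26 -0.01  2.43  0.81  0.18  0.41]
latch 30 1 [449. -26.  75.] None
knob 0 1 [587. -65.  82.] [ 0.36  0.45 -0.45  2.22  1.62  0.33 -1.82]
knob 60 1 [587. -65.  82.] [ 0.17  0.42 -0.23  2.23  1.63  0.24 -0.81]
knob -60 1 [587. -65.  82.] [ 0.98  0.96 -1.33  2.19  1.77  1.   -2.68]
knob 90 1 [587. -65.  82.] [ 0.17  0.42 -0.23  2.23  1.63  0.24 -0.29]
knob 45 1 [587. -65.  82.] [ 0.19  0.42 -0.25  2.23  1.62  0.25 -1.07]
knob -45 1 [587. -65.  82.] [ 0.98  0.96 -1.33  2.19  1.77  1.   -2.41]
knob 30 1 [587. -65.  82.] [ 0.17  0.42 -0.23  2.23  1.63  0.24 -1.34]
knob -30 1 [587. -65.  82.] [ 0.86  0.74 -1.11  2.2   1.7   0.75 -2.22]
knob -90 1 [587. -65.  82.] [-0.02  0.41 -0.01  2.25  1.66  0.16  2.79]
knobup 1 [530. -49. 184.] [-0.39  0.1   0.33  2.33  0.55  0.26  0.2 ]
over 1 [680. -91. 420.] [-0.42  0.5   0.83  1.25 -0.
[... 773 characters left out ...]
87. -65.  82.] [-0.04  0.41  0.01  2.25  1.66  0.15  2.  ]
knob -45 -1 [587. -65.  82.] [ 0.17  0.42 -0.23  2.23  1.63  0.24  0.5 ]
knob 30 -1 [587. -65.  82.] [-0.02  0.41 -0.01  2.25  1.66  0.16  1.74]
knob -30 -1 [587. -65.  82.] [ 0.17  0.42 -0.23  2.23  1.63  0.24  0.76]
knob -90 -1 [587. -65.  82.] [ 0.17  0.42 -0.23  2.23  1.63  0.24 -0.29]
knobup -1 [530. -49. 184.] [-1.3   0.31  1.44  2.36 -0.75  0.29 -1.64]
over -1 [680. -91. 420.] [-0.5   0.54  0.99  1.26 -0.45  1.56 -1.43]
behind -1 [680. -91. 300.] [-0.55  0.63  1.02  1.45 -0.54  1.36 -1.35]
mid -1 [521. -46. 260.] [-0.78  0.27  0.96  1.91 -0.25  1.09 -1.56]
end -1 [518. -46.  96.] [-0.82  0.7   1.15  2.06 -0.82  0.93 -1.06]
1.5
```

```bash
python3 - <<'E'
from h import *
for x in (-145,-150):
  for tl in (15,18,20,22,25):
    for z in (120,60,44):
      q=kin.ik(W([x,0,z]),ori(tl,90,1)); print(x,tl,z,None if q is None else np.round(q,2))
E
```

```text
-145 15 120 [-0.42  0.16  0.37  2.36  0.08  0.38  1.16]
-145 15 60 [-0.26  0.3   0.2   2.39  0.15  0.21  1.07]
-145 15 44 [-0.24  0.35  0.17  2.39  0.2   0.16  1.02]
-145 18 120 [-0.38  0.14  0.31  2.4   0.22  0.32  1.01]
-145 18 60 [-0.22  0.3   0.14  2.42  0.52  0.15  0.7 ]
-145 18 44 [ 0.12  0.36 -0.24  2.41  1.14  0.22  0.09]
-145 20 120 [-0.36  0.14  0.26  2.42  0.34  0.28  0.88]
-145 20 60 [ 0.1   0.31 -0.24  2.43  1.18  0.22  0.05]
-145 20 44 None
-145 22 120 [-0.11  0.14 -0.01  2.43  0.6   0.27  0.61]
-145 22 60 None
-145 22 44 None
-145 25 120 None
-145 25 60 None
-145 25 44 None
-150 15 120 [-0.43  0.15  0.37  2.37  0.09  0.38  1.14]
-150 15 60 [-0.26  0.3   0.19  2.4   0.18  0.21  1.04]
-150 15 44 [-0.24  0.34  0.17  2.4   0.23  0.16  0.98]
-150 18 120 [-0.39  0.14  0.31  2.41  0.23  0.32  0.99]
-150 18 60 [-0.22  0.29  0.13  2.43  0.55  0.15  0.65]
-150 18 44 [ 0.11  0.35 -0.24  2.42  1.16  0.21  0.06]
-150 20 120 [-0.37  0.13  0.27  2.43  0.35  0.28  0.87]
-150 20 60 None
-150 20 44 None
-150 22 120 [ 0.09  0.14 -0.23  2.43  0.7   0.29  0.51]
-150 22 60 None
-150 22 44 None
-150 25 120 None
-150 25 60 None
-150 25 44 None
```

```bash
python3 - <<'E'
from h import *
o=ori(14,90,1)
robot.movep(W([-149,0,170]),o)
grip(0.0,20)
robot.servo_line(W([-149,0,75]),feed=150)
s=robot.observe();print(s['t'],np.round(s['joints'],2),s['tcp_pos'],s['contact_force'],s['grip_width'])
im=viewer.read_camera("scene"); cv2.imwrite("pics/scene1.png",cv2.resize(im[125:275,170:370,::-1],None,fx=4,fy=4,interpolation=cv2.INTER_CUBIC))
E
```

```text
6.1167 [-0.47  0.28  0.44  2.39 -0.13  0.27  1.36] [445.30859679 -25.0027172   75.41152911] [0.01525292 0.60667585 0.72482599] 0.0011762130155738846
```

View pics/scene1.png

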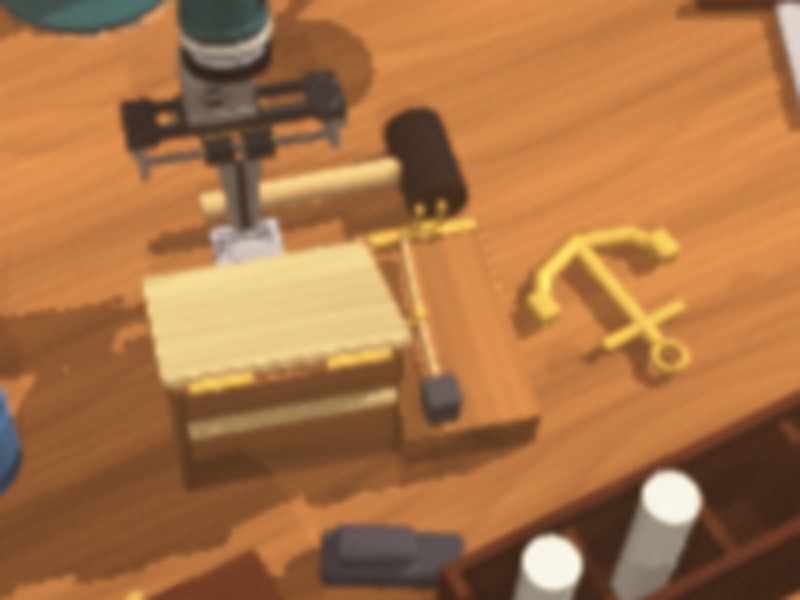

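The closed fingers stand over the plate, with the tip at about crop (242,225), and the flap and the things around it are untouched. Next I'll press in small steps.

```bash
python3 - <<'E'
from h import *
z=60
while z>=39:
    try: robot.servo_line(W([-149,0,z]),feed=80 if z==60 else 40)
    except robot.IKError as e: print("IK",z,e); break
    s=robot.observe(); f=s['contact_force']; print(z,round(s['t'],2),np.round(s['tcp_pos'],1),np.round(f,2))
    if abs(f[2])>12: break
    z-=3
robot.hold(1.0)
im=viewer.read_camera("scene"); cv2.imwrite("pics/scene2.png",cv2.resize(im[125:275,170:370,::-1],None,fx=4,fy=4,interpolation=cv2.INTER_CUBIC))
print(robot.observe()['contact_force'])
E
```

```text
60 6.5 [445.  -24.8  60.3] [ 0.5  -0.23 -0.22]
57 6.75 [445.  -24.8  57.2] [0.88 0.11 0.41]
54 7.0 [445.1 -24.8  54. ] [-0.2  -0.85 -0.3 ]
51 7.25 [444.9 -24.8  50.9] [0.36 0.12 0.74]
48 7.5 [444.7 -24.8  47.8] [-1.05 -0.19 -0.61]
45 7.75 [444.8 -24.8  44.9] [0.48 0.57 0.67]
42 8.0 [444.9 -24.8  41.9] [-0.71 -0.05  1.18]
39 8.25 [445.1 -24.9  39. ] [-0.03  0.63  2.78]
[1.09899064 0.76521917 2.204883  ]
```

View pics/scene2.png

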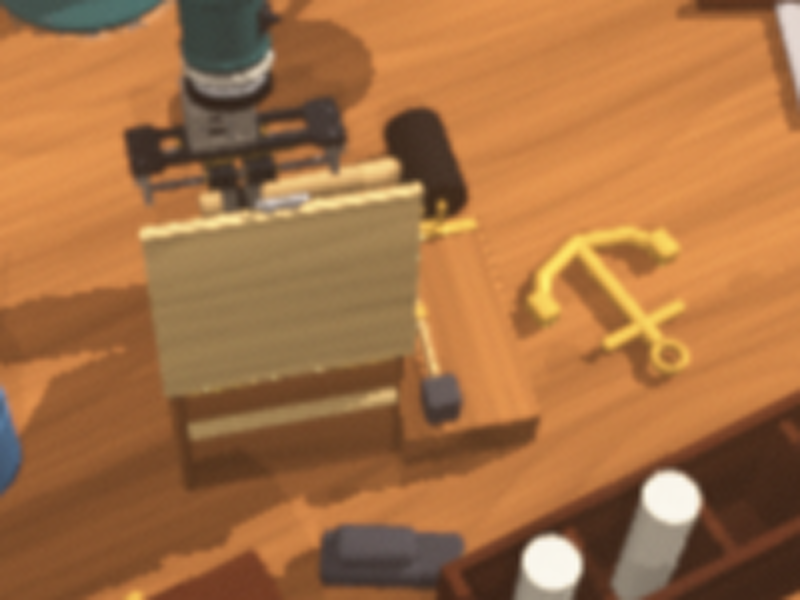

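The flap stands nearly upright (crop 145–420, 190–390) and the mallet hasn't moved. I'll retract and look from the top camera.

```bash
python3 - <<'E'
from h import *
robot.servo_line(W([-149,0,75]),feed=150)
robot.servo_line(W([-190,0,200]),feed=200)
im=viewer.read_camera("top"); cv2.imwrite("pics/top3.png",cv2.resize(im[130:250,200:340,::-1],None,fx=5,fy=5,interpolation=cv2.INTER_CUBIC)); cv2.imwrite("pics/top3full.png",im[:,:,::-1])
K,R,t=cam("top")
for nm in ("knob_grip","pointer_tip","marker_mid","flap_edge"):
    for k in range(3):
        for d in viewer.pinpoint(nm,"top")[:1]: 
            w=R.T@(np.array(d["at"])-t); print(nm,round(d["confidence"],2),np.round(w,1),"case",np.round(Rc.inv().apply(w-[POSE[0],POSE[1],0]),1))
print(robot.observe()['t'])
E
```

```text
knob_grip 0.77 [577.4 -60.3  99.5] case [-11.8   2.1  99.5]
knob_grip 0.77 [577.4 -60.3  99.5] case [-11.8   2.1  99.5]
knob_grip 0.77 [577.4 -60.3  99.5] case [-11.8   2.1  99.5]
pointer_tip 0.41 [448.7 -19.3  51.5] case [-146.8    6.4   51.5]
pointer_tip 0.41 [448.7 -19.3  51.5] case [-146.8    6.4   51.5]
pointer_tip 0.41 [448.7 -19.3  51.5] case [-146.8    6.4   51.5]
marker_mid 0.58 [519.5 126.   71.7] case [-118.4  165.5   71.7]
marker_mid 0.58 [519.5 126.   71.7] case [-118.4  165.5   71.7]
marker_mid 0.58 [519.5 126.   71.7] case [-118.4  165.5   71.7]
flap_edge 0.57 [641.2 -78.2 355.2] case [ 54.4   2.2 355.2]
flap_edge 0.57 [641.2 -78.2 355.2] case [ 54.4   2.2 355.2]
flap_edge 0.57 [641.2 -78.2 355.2] case [ 54.4   2.2 355.2]
11.15
```

View pics/top3.png

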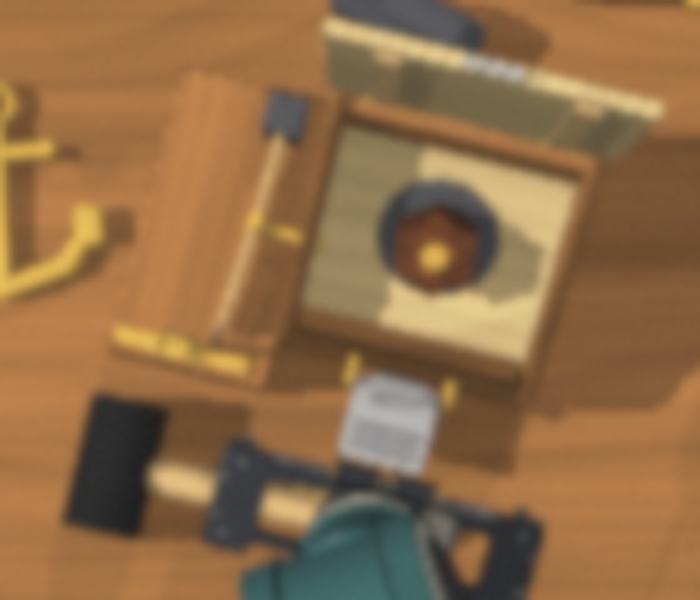

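```bash
python3 - <<'E'
from h import *
full=cv2.imread("pics/top3full.png")
x0,y0,w,h=265,155,50,50; s=12
ims=[]
ax=np.array([-.5,0,.866]); u=np.array([.866,0,.5]); v=np.array([0,1.,0]); g=np.array([-10.4,0,98.4])
base=cv2.resize(full[y0:y0+h,x0:x0+w],None,fx=s,fy=s,interpolation=cv2.INTER_CUBIC)
rows=[]
for a in (None,0):
    im=base.copy()
    if a is not None:
      for hh in (14,-14):
        P=np.array([g+hh*ax+32.3*(np.cos(b)*u+np.sin(b)*v) for b in np.radians(30+60*np.arange(6))-a])
        q=((proj("top",case2w(P,POSE))-[x0,y0]+.5)*s).astype(int); cv2.polylines(im,[q],True,(0,255,0) if hh>0 else (255,255,0),1)
    rows.append(im)
cv2.imwrite("pics/knob3.png",cv2.resize(np.hstack(rows),(800,400)))
K,R,t=cam("top"); C=-R.T@t
def back(px,z):
    d=R.T@np.linalg.inv(K)@np.array([px[0],px[1],1.]); l=(z-C[2])/d[2]; w=C+l*d; return np.round(Rc.inv().apply(w-[POSE[0],POSE[1],0]),1)
for n,c,z in (("tip",(215,333),67),("m0",(113,330),67),("m1",(250,368),67),("gap",(182,346),67)):
    print(n,back((200+c[0]/5-.5,130+c[1]/5-.5),z))
x0,y0,w,h=215,180,45,35
cv2.imwrite("pics/mk3.png",cv2.resize(full[y0:y0+h,x0:x0+w],None,fx=16,fy=16,interpolation=cv2.INTER_CUBIC))
E
```

```text
tip [-104.9  140.1   67. ]
m0 [-121.8  211.8   67. ]
m1 [-123.  109.   67.]
gap [-120.2  160.6   67. ]
```

View pics/knob3.png

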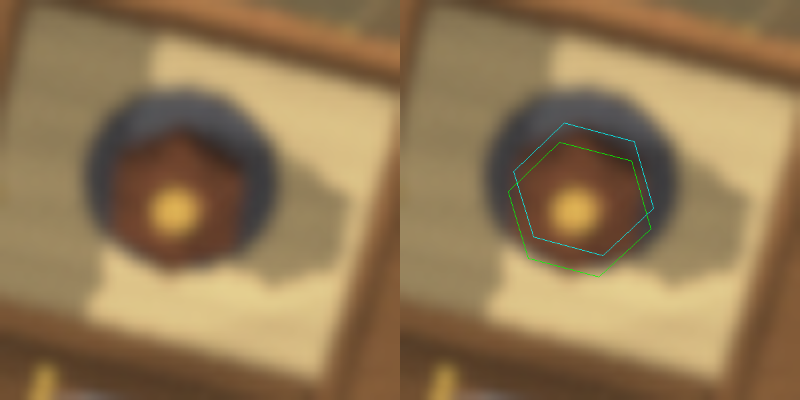

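View pics/mk3.png

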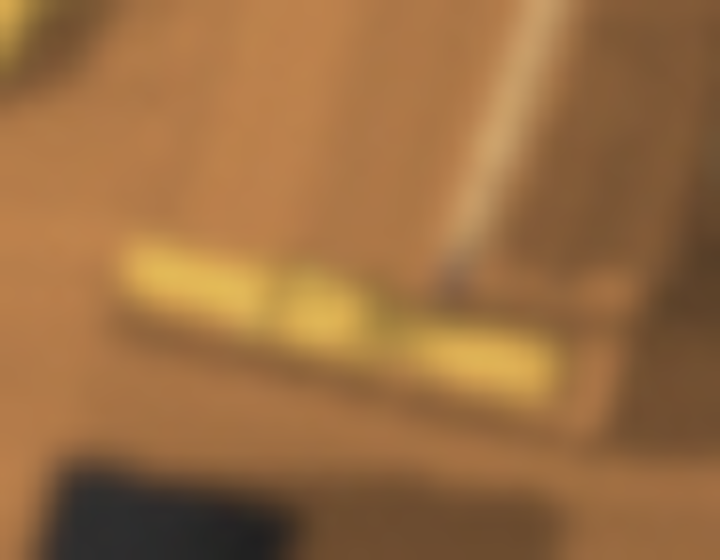

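```bash
python3 - <<'E'
from h import *
full=cv2.imread("pics/top3full.png"); sc=cv2.imread("pics/scene0.png")
ax=np.array([-.5,0,.866]); u=np.array([.866,0,.5]); v=np.array([0,1.,0]); g=np.array([-10.4,0,98.4])
x0,y0,w,h=268,160,40,40; s=8
rows=[]
for a in (10,20,30,40):
    im=cv2.resize(full[y0:y0+h,x0:x0+w],None,fx=s,fy=s,interpolation=cv2.INTER_CUBIC)
    for hh in (14,):
        P=np.array([g+hh*ax+32.3*(np.cos(b)*u+np.sin(b)*v) for b in np.radians(30+60*np.arange(6)-a)])
        q=((proj("top",case2w(P,POSE))-[x0,y0]+.5)*s).astype(int); cv2.polylines(im,[q],True,(0,255,0),1)
    rows.append(im)
cv2.imwrite("pics/knob4.png",np.vstack([np.hstack(rows[:2]),np.hstack(rows[2:])]))
def box(ym,d): 
    y1,y2=ym+d-3.5,ym+d+3.5
    return [[x,y,z] for z in (50,92) for x,y in ((-124.5,y1),(-117.5,y1),(-117.5,y2),(-124.5,y2))]
out=[]
for img,n,x0,y0,w,h,s in ((full,"top",220,185,34,26,11),(sc,"scene",260,165,34,26,11)):
  for ym in (None,162,165,168):
    im=cv2.resize(img[y0:y0+h,x0:x0+w],None,fx=s,fy=s,interpolation=cv2.INTER_CUBIC)
    if ym:
      for d in (-10.5,10.5):
        q=((proj(n,case2w(np.array(box(ym,d)),POSE))-[x0,y0]+.5)*s).astype(int)
        cv2.polylines(im,[q[:4]],True,(255,255,0),1); cv2.polylines(im,[q[4:]],True,(0,0,255),1)
        for k in range(4): cv2.line(im,q[k],q[k+4],(0,255,0),1)
    out.append(im)
cv2.imwrite("pics/mk4t.png",np.vstack([np.hstack(out[:2]),np.hstack(out[2:4])]))
cv2.imwrite("pics/mk4s.png",np.vstack([np.hstack(out[4:6]),np.hstack(out[6:8])]))
E
```

```text
(no output)
```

View pics/knob4.png

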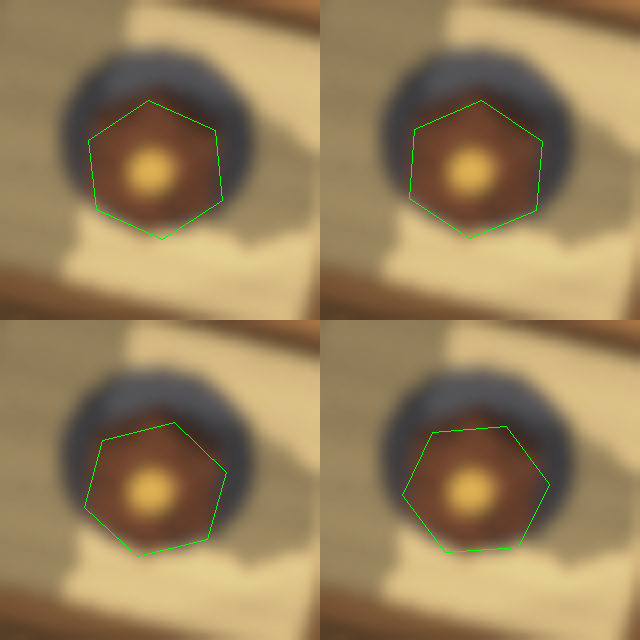

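View pics/mk4t.png

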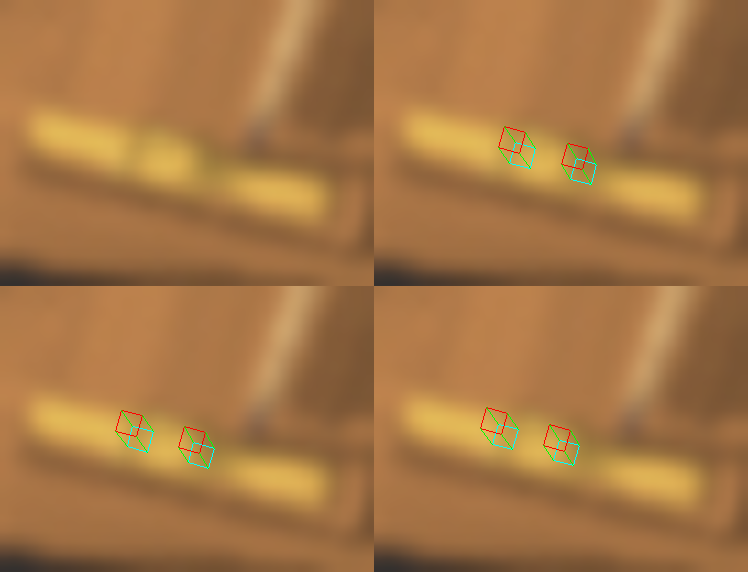

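View pics/mk4s.png

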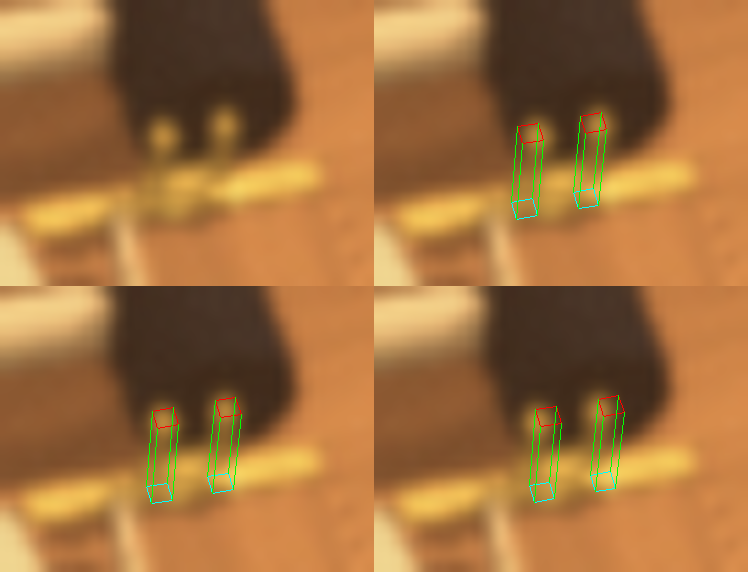

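```bash
python3 - <<'E'
from h import *
ax=np.array([-.5,0,.866]); g=np.array([-10.8,0.6,98.6])
print(np.round(robot.observe()['joints'],2))
for f,a in ((-1,40),(1,40),(1,100),(-1,-20),(1,-20),(-1,100)):
  for d in (90,60,30,-10):
    q=kin.ik(W(g+d*ax),ori(30,a,f)); print(f,a,d,None if q is None else np.round(q,2))
E
```

```text
[-0.71 -0.12  0.56  2.37  0.26  0.67  0.96]
-1 40 90 [ 0.74  0.25 -0.89  2.26  1.08  0.42  2.54]
-1 40 60 [ 0.73  0.35 -0.89  2.25  1.29  0.45  2.36]
-1 40 30 [ 0.55  0.37 -0.68  2.25  1.39  0.39  2.25]
-1 40 -10 [-0.02  0.38 -0.01  2.25  1.56  0.16  2.01]
1 40 90 [-0.71  0.13  0.69  2.34  0.36  0.21  0.04]
1 40 60 [-0.48  0.21  0.47  2.32  0.46  0.15 -0.06]
1 40 30 [-0.79  0.38  0.88  2.32 -1.17  0.15  1.52]
1 40 -10 [ 0.98  0.92 -1.33  2.2   1.74  0.98 -0.93]
1 100 90 [-0.67  0.13  0.65  2.34  0.39  0.22  1.06]
1 100 60 [-0.27  0.2   0.22  2.31  0.72  0.18  0.73]
1 100 30 [-0.04  0.28 -0.01  2.28  1.13  0.18  0.33]
1 100 -10 [-0.02  0.38 -0.01  2.25  1.56  0.16 -0.08]
-1 -20 90 [-0.63  0.13  0.6   2.34  0.42  0.22  2.08]
-1 -20 60 [-0.05  0.21 -0.01  2.29  0.89  0.22  1.62]
-1 -20 30 [-0.04  0.28 -0.01  2.28  1.13  0.18  1.38]
-1 -20 -10 [-0.02  0.38 -0.01  2.25  1.56  0.16  0.97]
1 -20 90 [-0.76  0.14  0.75  2.34  0.31  0.21 -0.96]
1 -20 60 [-1.03  0.36  1.14  2.34 -1.03  0.23  0.34]
1 -20 30 [-0.79  0.38  0.88  2.32 -1.17  0.15  0.48]
1 -20 -10 [ 0.98  0.92 -1.33  2.2   1.74  0.98 -1.98]
-1 100 90 [-0.87  0.15  0.87  2.35  0.2   0.2  -1.89]
-1 100 60 [-1.03  0.36  1.14  2.34 -1.03  0.23 -0.71]
-1 100 30 [-0.79  0.38  0.88  2.32 -1.17  0.15 -0.57]
-1 100 -10 None
```

```bash
python3 - <<'E'
from h import *
ax=np.array([-.5,0,.866]); g=np.array([-10.8,0.6,98.6])
robot.servo_line(W([-190,0,270]),feed=250)
q1=np.array(kin.ik(W(g+90*ax),ori(30,40,-1))); print(np.round(q1,2))
q0=np.array(robot.observe()['joints'])
for k in (.33,.67,1):
    robot.goto_joints(q0+k*(q1-q0)); p=robot.observe()['tcp_pos']; print(k,np.round(Rc.inv().apply(p-[POSE[0],POSE[1],0]),0))
grip(1.0)
s=robot.observe(); print(s['t'],s['contact_force'])
im=viewer.read_camera("top"); cv2.imwrite("pics/top4.png",cv2.resize(im[100:260,180:380,::-1],None,fx=4,fy=4,interpolation=cv2.INTER_CUBIC))
E
```

```text
[ 0.74  0.25 -0.89  2.26  1.08  0.42  2.54]
0.33 [-126.  -36.  255.]
0.67 [-81. -36. 210.]
1 [-56.   0. 177.]
14.8167 [ 0.40224971  0.58094384 -0.21414594]
```

View pics/top4.png

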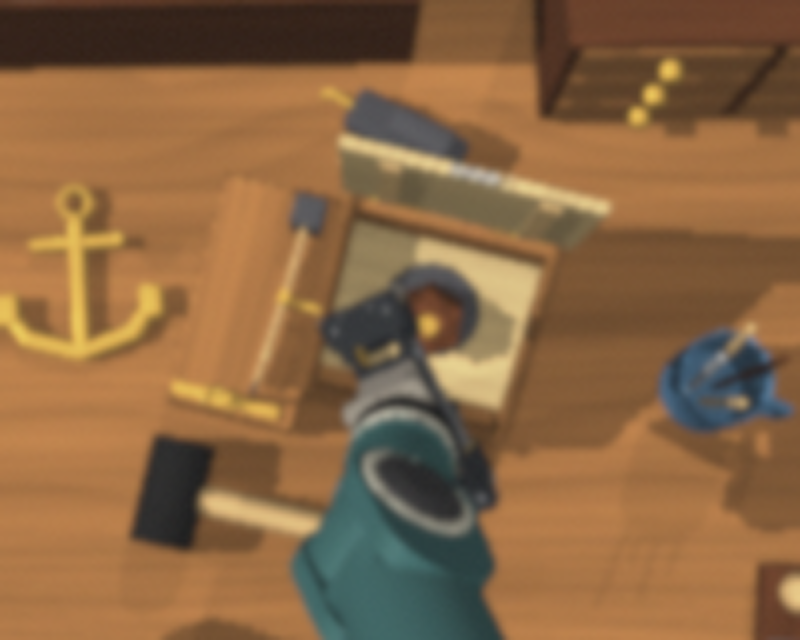

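The gripper is over the knob with its jaws at about 40°. The deck, needle (crop 252,385) and marker stay visible from above. I'll descend next.

```bash
python3 - <<'E'
from h import *
ax=np.array([-.5,0,.866]); g=np.array([-10.8,0.6,98.6])
for d in (40,15,5,0,-5,-9):
    robot.servo_line(W(g+d*ax),feed=120 if d>=15 else 50); s=robot.observe(); f=s['contact_force']
    print(d,round(s['t'],2),np.round(s['joints'],2),np.round(f,2),np.round(s['wrist_torque'],2))
    if np.linalg.norm(f)>8: break
im=viewer.read_camera("top"); cv2.imwrite("pics/top5.png",cv2.resize(im[130:250,200:340,::-1],None,fx=5,fy=5,interpolation=cv2.INTER_CUBIC))
E
```

```text
40 15.43 [ 0.61  0.37 -0.76  2.25  1.36  0.42  2.29] [-0.13  0.56  1.05] [ 0.2   0.56 -0.  ]
15 15.79 [ 0.58  0.43 -0.71  2.23  1.48  0.42  2.18] [ 0.59 -0.03 -0.31] [ 0.23  0.59 -0.02]
5 16.14 [ 0.57  0.45 -0.7   2.23  1.53  0.43  2.14] [ 0.44 -0.2   0.76] [0.24 0.61 0.04]
0 16.39 [ 0.56  0.46 -0.7   2.23  1.55  0.43  2.13] [0.34 0.13 0.15] [0.22 0.58 0.04]
-5 16.64 [ 0.56  0.48 -0.69  2.22  1.58  0.43  2.11] [-0.16 -0.63 -0.64] [0.17 0.62 0.02]
-9 16.89 [ 0.55  0.49 -0.69  2.22  1.59  0.44  2.09] [ 0.57 -0.79  0.45] [0.18 0.58 0.06]
```

View pics/top5.png

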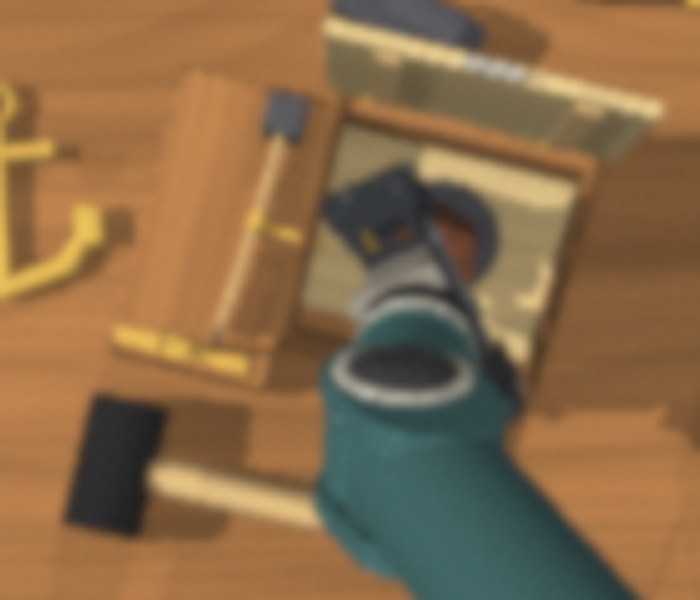

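```bash
python3 - <<'E'
from h import *
grip(0.55,25)
s=robot.observe(); print(s['t'],s['grip_width'],np.round(s['contact_force'],2),np.round(s['wrist_torque'],2))
if 0.55<s['grip_width']<0.68:
    q=np.array(s['joints'])
    for k in range(1,5):
        q2=q.copy(); q2[6]-=0.25*k; robot.goto_joints(q2); s=robot.observe()
        print(round(s['t'],2),s['grip_width'],round(s['joints'][6],3),np.round(s['tcp_pos'],1),np.round(s['contact_force'],1),np.round(s['wrist_torque'],2))
im=viewer.read_camera("top"); cv2.imwrite("pics/top6f.png",im[:,:,::-1]);cv2.imwrite("pics/top6.png",cv2.resize(im[130:250,200:340,::-1],None,fx=5,fy=5,interpolation=cv2.INTER_CUBIC))
im=viewer.read_camera("scene"); cv2.imwrite("pics/scene6f.png",im[:,:,::-1])
E
```

```text
17.575 0.610406120211568 [-0.03  1.24  0.63] [ 0.22  0.54 -0.05]
17.93 0.606459396155144 1.847 [582.4 -63.1  90.9] [0.3 0.4 0. ] [ 0.28  0.47 -0.09]
18.27 0.6103182263892577 1.598 [582.4 -63.1  90.9] [-0.2 -0.2  0.1] [ 0.32  0.56 -0.11]
18.62 0.6086500389651907 1.349 [582.4 -63.1  90.9] [-1.2 -0.3 -0.1] [ 0.34  0.55 -0.06]
18.98 0.6087924825951857 1.1 [582.4 -63.1  90.9] [1.  0.4 0.1] [ 0.4   0.59 -0.05]
```

View pics/top6.png

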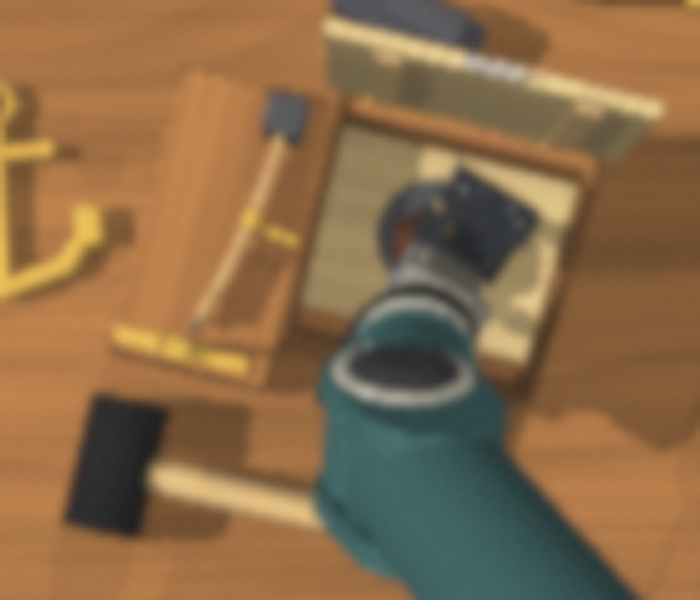

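```bash
cat > zoom.py <<'E'
from h import *
import sys
def back(n,px,z):
    K,R,t=cam(n); C=-R.T@t
    d=R.T@np.linalg.inv(K)@np.array([px[0],px[1],1.]); w=C+(z-C[2])/d[2]*d; return np.round(Rc.inv().apply(w-[POSE[0],POSE[1],0]),1)
if __name__=="__main__":
    out=[]
    for f in sys.argv[2:]:
        im=cv2.imread(f)[180:210,220:258]; im=cv2.resize(im,None,fx=10,fy=10,interpolation=cv2.INTER_CUBIC)
        P=np.array([[-110,y,67] for y in range(130,175,5)],float)
        im2=im.copy()
        for y,p in zip(range(130,175,5),proj("top",case2w(P,POSE))):
            c=((p-[220,180]+.5)*10).astype(int); cv2.circle(im2,tuple(int(v) for v in c),2,(0,0,255) if y%10==0 else (255,0,0),-1)
        out.append(np.hstack([im,im2]))
    cv2.imwrite(sys.argv[1],np.vstack(out))
E
python3 zoom.py pics/z6.png pics/top3full.png pics/top6f.png
python3 - <<'E'
from h import *
K,R,t=cam("top")
for nm in ("pointer_tip","marker_mid"):
  for d in viewer.pinpoint(nm,"top")[:3]:
    w=R.T@(np.array(d["at"])-t); print(nm,round(d["confidence"],2),"case",np.round(Rc.inv().apply(w-[POSE[0],POSE[1],0]),1))
E
```

```text
pointer_tip 0.58 case [-318.3  577.2    1.1]
marker_mid 0.47 case [-121.8  162.4   70. ]
```

View pics/z6.png

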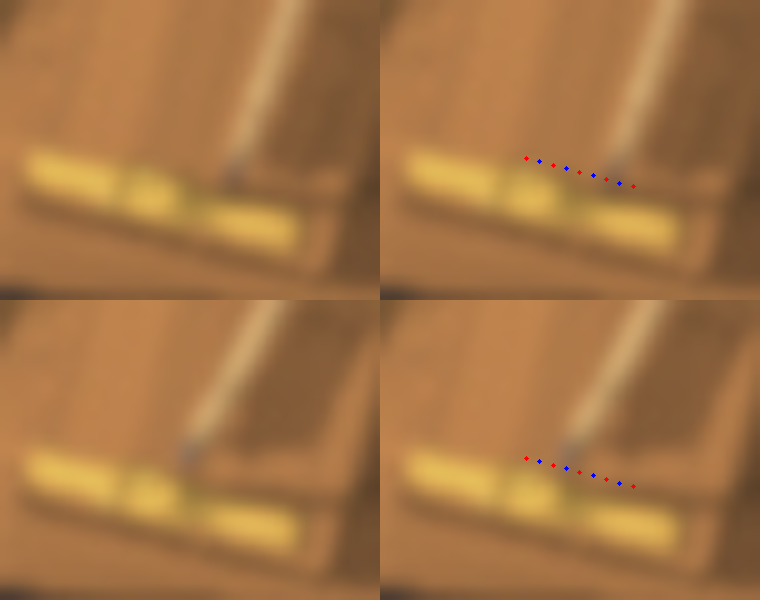

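```bash
python3 - <<'E'
from h import *
s=robot.observe(); q=np.array(s['joints'])
for k in (1,2):
    q2=q.copy(); q2[6]-=0.23*k; robot.goto_joints(q2); s=robot.observe()
    print(round(s['t'],2),s['grip_width'],round(s['joints'][6],3),np.round(s['contact_force'],1))
im=viewer.read_camera("top"); cv2.imwrite("pics/top7f.png",im[:,:,::-1])
E
python3 zoom.py pics/z7.png pics/top6f.png pics/top7f.png
```

```text
19.51 0.6087339959469542 0.871 [0.2 0.8 0.2]
19.84 0.6099280017423531 0.642 [-0.8  0.4  0.1]
```

View pics/z7.png

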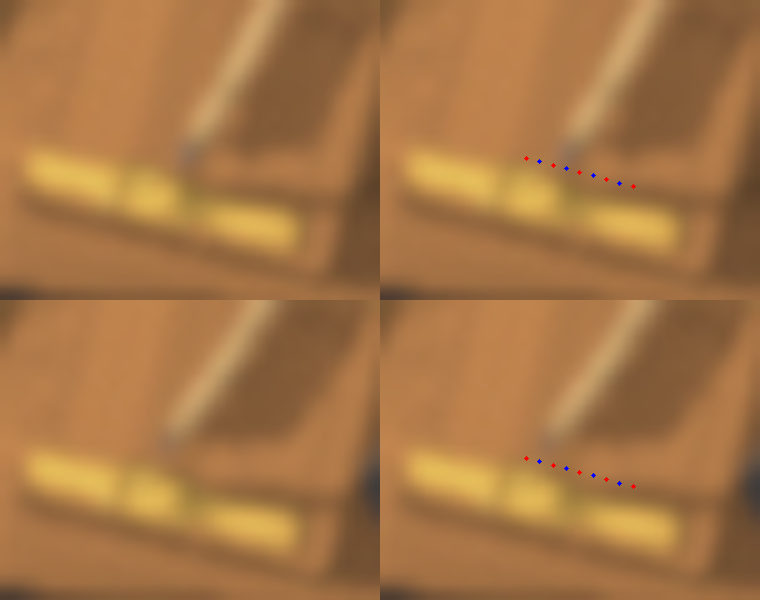

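```bash
python3 - <<'E'
from h import *
im=viewer.read_camera("scene"); cv2.imwrite("pics/scene7f.png",im[:,:,::-1])
c=im[160:200,260:300,::-1]
a=cv2.resize(c,None,fx=10,fy=10,interpolation=cv2.INTER_CUBIC)
b=cv2.resize(cv2.imread("pics/scene0.png")[160:200,260:300],None,fx=10,fy=10,interpolation=cv2.INTER_CUBIC)
cv2.imwrite("pics/s7.png",np.hstack([a,b]))
K,R,t=cam("scene")
for cname in("scene","top"):
  K,R,t=cam(cname)
  for nm in ("pointer_tip","marker_mid"):
   for d in viewer.pinpoint(nm,cname)[:3]:
    w=R.T@(np.array(d["at"])-t); print(cname,nm,round(d["confidence"],2),"case",np.round(Rc.inv().apply(w-[POSE[0],POSE[1],0]),1))
E
```

```text
scene marker_mid 0.56 case [-120.3  161.3   65.5]
scene marker_mid 0.41 case [174.8  65.7   0.4]
top pointer_tip 0.64 case [-3.188e+02  5.785e+02  4.000e-01]
top marker_mid 0.69 case [173.1  69.6   2.8]
top marker_mid 0.58 case [  12.  -264.9   -1.8]
top marker_mid 0.37 case [-120.1  164.1   64.6]
```

View pics/s7.png

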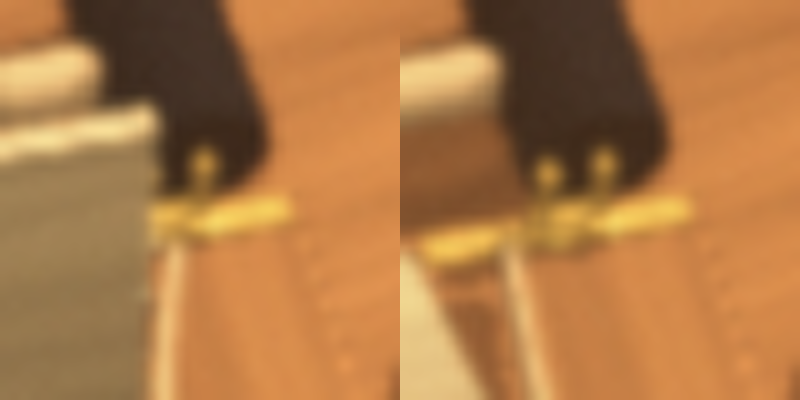

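```bash
python3 - <<'E'
from zoom import *
f=lambda x,y:(260+x/10-.5,160+y/10-.5)
for n,p,z in (("hornL",(150,170),90),("hornR",(204,159),90),("woodend_now",(180,246),78),("woodend0",(510,246) and (110,246),78),("woodend_now",(180,246),67)):
    print(n,back("scene",f(*p),z))
g=lambda x,y:(220+x/10-.5,180+y/10-.5)
for n,p,z in (("wood end top now",(178,130),78),("wood top6",(200,135),78),("tip now",(167,150),67),("tip6",(188,160),67)):
    print(n,back("top",g(*p),z))
E
```

```text
hornL [-122.4  154.7   90. ]
hornR [-123.3  174.9   90. ]
woodend_now [-95.8 159.9  78. ]
woodend0 [-100.9  135.3   78. ]
woodend_now [-103.4  162.4   67. ]
wood end top now [-98.4 160.6  78. ]
wood top6 [-98.1 152.5  78. ]
tip now [-105.2  163.6   67. ]
tip6 [-106.7  155.3   67. ]
```

```bash
python3 - <<'E'
from h import *
s=robot.observe(); q=np.array(s['joints']); q[6]-=0.04; robot.goto_joints(q)
robot.hold(0.2)
grip(1.0)
ax=np.array([-.5,0,.866]); g=np.array([-10.8,0.6,98.6])
for d in (30,100): robot.servo_line(W(g+d*ax),feed=150); s=robot.observe(); print(round(s['t'],2),np.round(s['joints'],2),np.round(s['contact_force'],1))
im=viewer.read_camera("top"); cv2.imwrite("pics/top8f.png",im[:,:,::-1])
im=viewer.read_camera("scene"); cv2.imwrite("pics/scene8f.png",im[:,:,::-1])
E
python3 zoom.py pics/z8.png pics/top7f.png pics/top8f.png
```

```text
21.68 [ 0.59  0.39 -0.73  2.24  1.41  0.41  0.75] [ 0.2 -0.7  0.3]
22.3 [ 0.76  0.22 -0.89  2.26  1.    0.41  1.11] [-0.7 -0.1 -0.1]
```

View pics/z8.png

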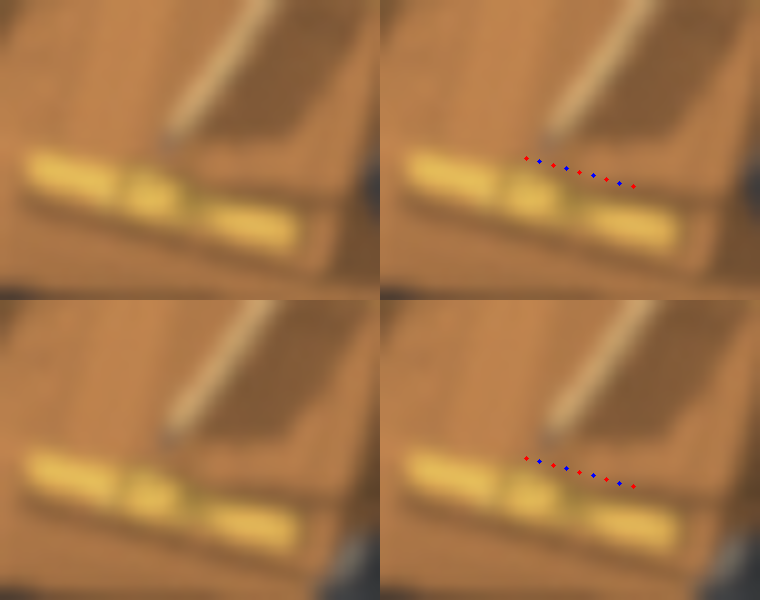

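```bash
python3 - <<'E'
from h import *
c=lambda s:np.round(Rc.inv().apply(s['tcp_pos']-[POSE[0],POSE[1],0]),1)
o=ori(0,90,1)
robot.movep(W([-120,0,440]),o); s=robot.observe(); print(round(s['t'],2),c(s),np.round(s['joints'],2))
grip(0.0,20)
robot.servo_line(W([105,0,440]),feed=220); s=robot.observe(); print(round(s['t'],2),c(s),np.round(s['joints'],2),np.round(s['contact_force'],1))
robot.servo_line(W([105,0,305]),feed=150); s=robot.observe(); print(round(s['t'],2),c(s),np.round(s['joints'],2),np.round(s['contact_force'],1))
im=viewer.read_camera("scene"); cv2.imwrite("pics/scene9.png",cv2.resize(im[75:275,130:380,::-1],None,fx=3,fy=3,interpolation=cv2.INTER_CUBIC))
E
```

```text
23.43 [-1.203e+02 -1.000e-01  4.379e+02] [ 0.01  0.01 -0.01  1.69  0.    1.45  1.29]
25.95 [1.046e+02 1.000e-01 4.401e+02] [ 0.06  0.44  0.05  1.15 -0.02  1.56  1.4 ] [ 0.4 -0.2 -0.4]
27.0 [1.055e+02 1.000e-01 3.064e+02] [ 0.06  0.48  0.04  1.37 -0.02  1.29  1.4 ] [0.  0.1 0.4]
```

View pics/scene9.png

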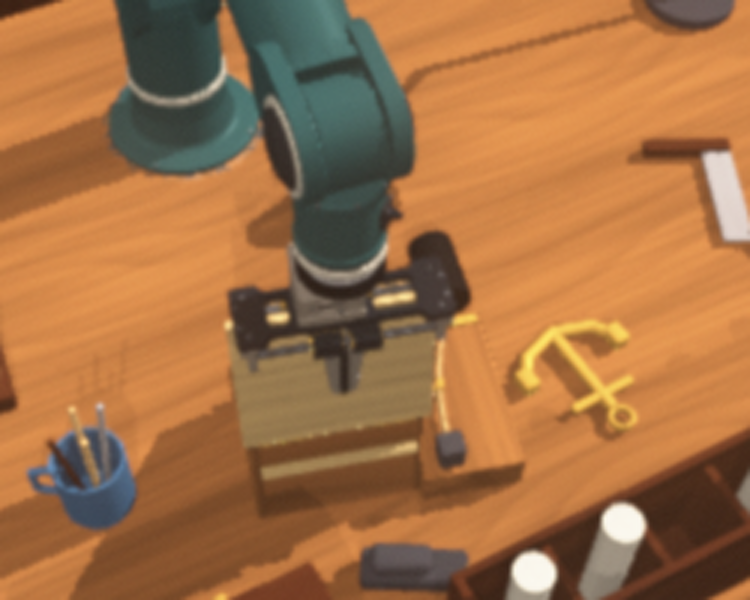

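The fingers are down behind the open flap (tip at about crop 345,380, in front of its outer face), with nothing touched. I'll sweep it shut next.

```bash
cat > close.py <<'E'
from h import *
c=lambda s:np.round(Rc.inv().apply(s['tcp_pos']-[POSE[0],POSE[1],0]),1)
def pt(th,extra=0):
    fr=np.clip(1-th/2.0,0,1); r=140+17*fr
    a=np.radians(210)-th; b=np.radians(120)-th
    h=9+10*abs(np.cos(b))+extra
    return [65+r*np.cos(a)+h*np.cos(b),0,167.5+r*np.sin(a)+h*np.sin(b)]
E
python3 - <<'E'
from close import *
fm=0
for th in (1.95,1.75,1.55,1.35,1.15,.95,.75,.55,.4,.28,.2,.14,.1):
    robot.servo_line(W(pt(th)),feed=120); s=robot.observe(); f=s['contact_force']
    print(th,round(s['t'],2),c(s),np.round(pt(th)),np.round(f,1))
    if np.linalg.norm(f)>20: print("STOP"); break
im=viewer.read_camera("scene"); cv2.imwrite("pics/scene10.png",cv2.resize(im[75:275,130:380,::-1],None,fx=3,fy=3,interpolation=cv2.INTER_CUBIC))
E
```

```text
1.95 27.55 [6.420e+01 1.000e-01 3.102e+02] [ 63.   0. 309.] [0.5 0.  1.2]
1.75 27.94 [ 35.   -0.  307.7] [ 34.   0. 307.] [ 1.4 -0.2  0.8]
1.55 28.34 [  6.2  -0.  299.9] [  6.   0. 300.] [-0.2 -0.3  0.2]
1.35 28.75 [-20.8  -0.  286. ] [-22.   0. 286.] [-0.6 -0.5  1.6]
1.15 29.16 [-44.8   0.  266.3] [-46.   0. 266.] [0.6 0.3 0.5]
0.95 29.57 [-6.440e+01  1.000e-01  2.416e+02] [-65.   0. 241.] [ 0.2 -0.5 -0.1]
0.75 29.99 [-7.870e+01  1.000e-01  2.127e+02] [-79.   0. 212.] [0.6 0.6 0.4]
0.55 30.41 [-8.660e+01  1.000e-01  1.813e+02] [-87.   0. 181.] [ 0.2 -0.   0.9]
0.4 30.74 [-88.6  -0.  159. ] [-89.   0. 159.] [-0.6 -0.7  0.8]
0.28 31.03 [-8.790e+01 -1.000e-01  1.415e+02] [-88.   0. 141.] [-0.6  0.4  0.6]
0.2 31.28 [-86.1  -0.  130. ] [-86.   0. 130.] [-0.5 -0.3  0.7]
0.14 31.53 [-84.2   0.  121. ] [-84.   0. 121.] [-1.1  0.6  0.6]
0.1 31.78 [-82.7   0.  115.1] [-83.   0. 115.] [-0.7 -0.5  1.6]
```

View pics/scene10.png

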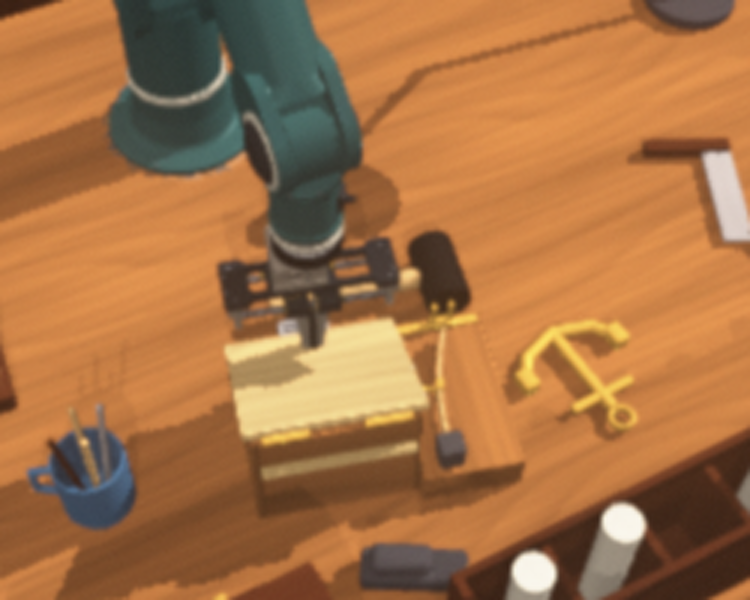

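The flap is held just above shut, and the needle and horns now show in the scene view. I'll check the pointer before snapping.

```bash
python3 - <<'E'
from h import *
im=viewer.read_camera("scene"); cv2.imwrite("pics/scene10f.png",im[:,:,::-1])
s=16
a=cv2.resize(im[163:193,262:298,::-1],None,fx=s,fy=s,interpolation=cv2.INTER_CUBIC)
for y in (160,164.5,169):
    for x,z in ((-121,92),(-121,67),(-107,67)):
        p=proj("scene",W([x,y,z]))[0]; q=((p-[262,163]+.5)*s).astype(int); cv2.circle(a,tuple(int(v) for v in q),2,(255,0,0) if y!=164.5 else (0,0,255),-1)
cv2.imwrite("pics/s10.png",a)
for cname in("scene","top"):
  if cname=="top": viewer.read_camera("top")
  K,R,t=cam(cname)
  for nm in ("pointer_tip","marker_mid"):
   for d in viewer.pinpoint(nm,cname)[:3]:
    w=R.T@(np.array(d["at"])-t); print(cname,nm,round(d["confidence"],2),"case",np.round(Rc.inv().apply(w-[POSE[0],POSE[1],0]),1))
E
```

```text
scene marker_mid 0.39 case [-124.2  161.4   68.3]
top pointer_tip 0.64 case [ 2.000e-01 -4.829e+02 -2.200e+00]
top marker_mid 0.54 case [-119.7  164.    68.7]
```

View pics/s10.png

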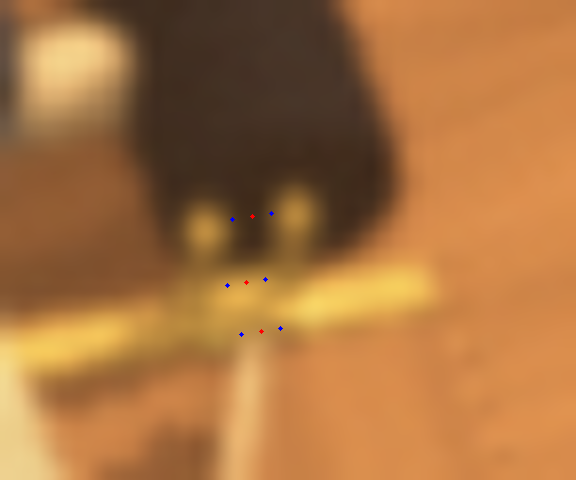

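The horn tops are at (207,230) and (296,213), so their middle is at y≈164. The batten end at (250,350), extended along the needle, gives a tip at y≈163–164, well within 5 mm. I'll snap it shut now.

```bash
python3 - <<'E'
from close import *
for th,e in ((.07,0),(.05,0),(.03,0),(.015,0),(0,0),(0,-1.5),(0,-3),(0,-4.5)):
    robot.servo_line(W(pt(th,e)),feed=30); s=robot.observe(); f=s['contact_force']
    print(th,e,round(s['t'],2),c(s),np.round(f,1))
    if f[2]>14: print("STOP"); break
robot.hold(0.3); s=robot.observe(); print(np.round(s['contact_force'],1))
p=c(s); robot.servo_line(W([p[0],p[1],p[2]+25]),feed=100); robot.hold(.3)
im=viewer.read_camera("scene"); cv2.imwrite("pics/scene11f.png",im[:,:,::-1]); cv2.imwrite("pics/scene11.png",cv2.resize(im[125:275,170:370,::-1],None,fx=4,fy=4,interpolation=cv2.INTER_CUBIC))
E
```

```text
0.07 0 32.43 [-81.3  -0.  110.8] [0.8 0.1 1. ]
0.05 0 32.68 [-80.3   0.  108.2] [-0.9  0.4  2.4]
0.03 0 32.93 [-79.2   0.  105.7] [-0.6 -0.5  5.5]
0.015 0 33.18 [-79.   -0.  102.9] [-0.9 -0.1 -0.2]
0 0 33.43 [-78.   0. 101.] [0.3 0.2 1.7]
0 -1.5 33.68 [-77.4   0.1 100. ] [-2.5  0.8  5.2]
0 -3 33.93 [-76.9   0.1  99. ] [-4.   1.3  8.1]
0 -4.5 34.18 [-76.4   0.1  98.1] [-5.3  0.9 12.2]
[-4.9  1.1 11.9]
```

View pics/scene11.png

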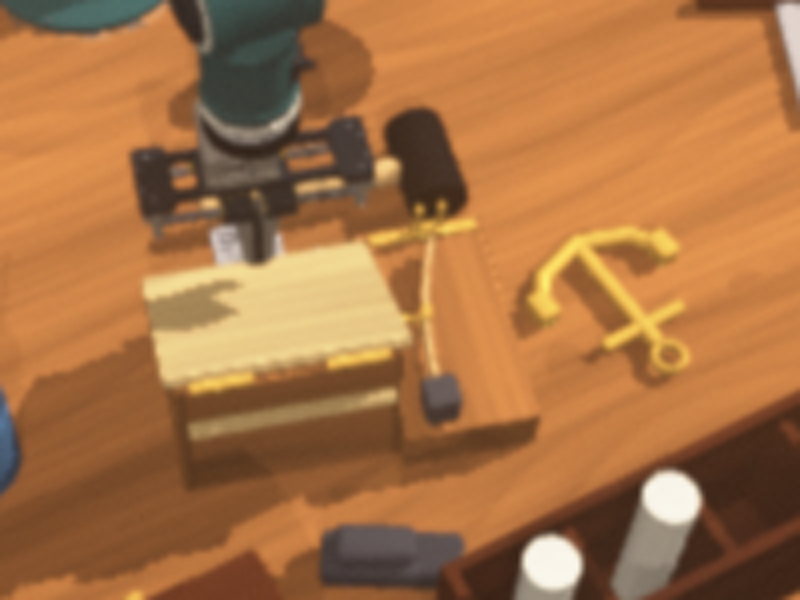

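```bash
python3 - <<'E'
from close import *
p=c(robot.observe()); robot.servo_line(W([p[0]-60,p[1],260]),feed=150); robot.hold(.3)
ims={}
for n in ("scene","top"):
    im=viewer.read_camera(n)[:,:,::-1]; cv2.imwrite(f"pics/{n}12f.png",im); ims[n]=im
    K,R,t=cam(n)
    for nm in ("flap_edge","marker_mid","mallet","anchor","duck","mug"):
        for d in viewer.pinpoint(nm,n)[:1]:
            w=R.T@(np.array(d["at"])-t); print(n,nm,round(d["confidence"],2),np.round(w,1),"case",np.round(Rc.inv().apply(w-[POSE[0],POSE[1],0]),1))
a=cv2.resize(ims["scene"][145:245,195:315],(400,333),interpolation=cv2.INTER_CUBIC); b=cv2.resize(cv2.imread("pics/scene0.png")[145:245,195:315],(400,333),interpolation=cv2.INTER_CUBIC)
cv2.imwrite("pics/cmp12.png",np.hstack([a,b]))
s=robot.observe();print(s['t'],np.round(s['contact_force'],1))
E
python3 zoom.py pics/z12.png pics/top8f.png pics/top12f.png
```

```text
scene flap_edge 0.89 [491.1 -35.1  80.7] case [-101.6    2.7   80.7]
scene marker_mid 0.6 [514.1 124.4  66.1] case [-123.2  162.4   66.1]
scene mallet 0.65 [411.6  86.9  -2.4] case [-211.5   98.4   -2.4]
scene anchor 0.61 [632.7 262.3  -5.5] case [-46.7 327.5  -5.5]
scene duck 0.81 [772.5 -51.    0.8] case [173.3  64.3   0.8]
scene mug 0.58 [ 526.5 -324.4   -0.7] case [  11.3 -265.9   -0.7]
top marker_mid 0.58 [516.6 125.8  67.6] case [-121.1  164.4   67.6]
top mallet 0.87 [411.5  84.2  -2.1] case [-210.9   95.7   -2.1]
top anchor 0.59 [632.1 263.7  -4.2] case [-47.6 328.7  -4.2]
top duck 0.62 [ 7.772e+02 -5.030e+01 -6.000e-01] case [177.6  66.3  -0.6]
top mug 0.77 [ 525.2 -321.4   -3.3] case [   9.3 -263.4   -3.3]
37.3917 [ 0.1 -0.1 -0.8]
```

View pics/cmp12.png

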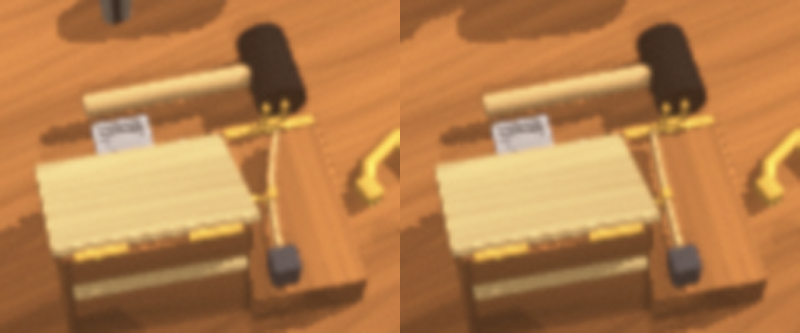

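View pics/z12.png

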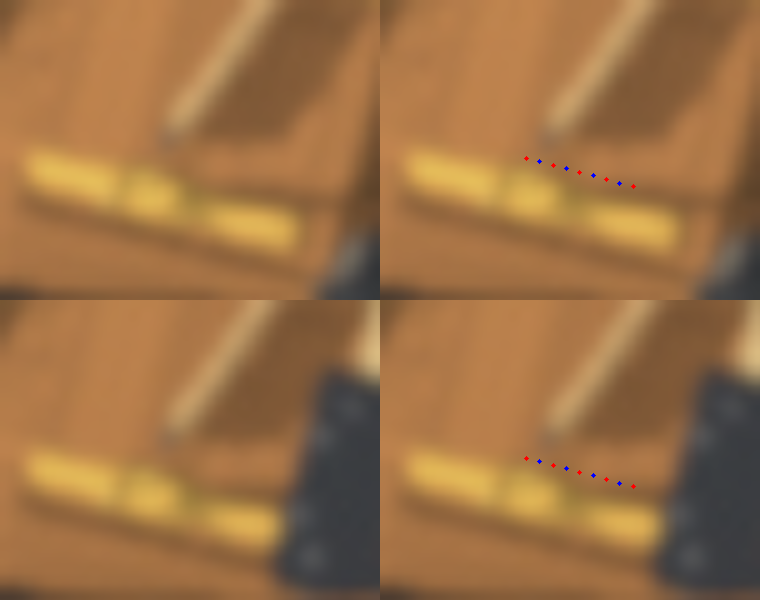

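The flap sits exactly where it was at the start. The pointer lies in the middle of the gap, and the marker and everything around it are unmoved. Handing in.

```bash
python3 -c "
from cell import robot
robot.job_done(); print(robot.observe()['t'])"
```

```text
the job is handed in; nothing more can be done
the job is handed in; nothing more can be done
```

I pressed the latch, turned the knob until the pointer stood between the horns, pushed the flap shut and handed the job in at about 37 s. No verdict is reported.

- **Latch:** with the fingers shut, I pressed the plate until the flap sprang open, and the picture showed it nearly upright.
- **Knob:** it started at about 0.35 rad, with the pointer near y 136. I gripped it on its flats and turned it about 1.5 rad clockwise.
- **Flap:** I swept it down from behind. The push rose to 5.5 N and dropped to zero as it snapped. After I let go, the picture showed it exactly where it was at the start.
- **Pointer:** the tip is at about y 163–164 of the case, and the middle of the marker at about 164. Its estimates from the images and the detector ranged from 160 to 165.5. Two views agree to about 2 mm, within the 5 mm allowed.
- **Failed check:** the detector never found the pointer tip; it returned other objects. The tip position is therefore read by hand from the images.
- **Other things:** marker, mallet, anchor, duck and mug were within detector noise of where they started. I did not measure the frame jig, plane and try square again, but the arm only passed well above that area. At hand-in the arm was clear of everything, with no contact force.

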